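Put four hand tools back into their own foam drawer inserts

ROBOT

A 6-joint arm with a two-finger parallel gripper is mounted at the origin on a cart in front of the work surface, level with it; the furniture and walls round the work are solid. World frame = base frame: x ahead of the robot, y to its left, z up, the work surface at z = 0. Lengths are in m, angles in rad, forces in N, time in s.
With the tool pointing down it reaches from about 0.35 to 0.975 m from the base axis. Payload 4.9 kg.
Tool frame: the origin (TCP) lies between the finger pads; the fingertips stand 25 mm ahead of it and the grasp point (between the pads) lies 6 mm ahead of it; z points along the fingers, y is the line along which they close (so a half turn about z gives the same grasp; the last joint's range is limited). The gripper opens to 85 mm and grips with 20 to 120 N. Pads are 22 mm wide; open, the fingers measure 114 mm over their backs; the gripper's body (76 mm by 85 mm) begins 54 mm behind the grasp point. The pads swing forward as they close: fully open they stand 13 mm farther back than shut.
Start: joints at [0.993, 0.053, 1.613, -0, 1.476, -0.119], TCP at [0.277, 0.56, 0.256] pointing down, gripper open.
Joint ranges: [-3.01, 3.01], [-1.01, 2.22], [0.06, 2.58], [-1.02, 4.17], [0.09, 2.62], [-3.14, 3.14]. Speed limits (rad/s): [2.57, 2.57, 3.14, 3.14, 3.14, 3.14].

INTERFACE

Orientations are given as a unit quaternion [w, x, y, z].
In Python, from plant import manip gives the robot as it stands.
- The arm moves only by the shell command python3 -m inch 'ROWS'. ROWS is JSON, a list of rows, each a list of 3 entries, a list of its own where there are three numbers: the shift along the tool's x, y, z in m, then the turn, a rotation vector about the tool's x, y, z in rad, then the opening, from 0 (shut) to 1 (fully open). A call has 1 to 8 rows; each row shifts and turns the commanded pose from where the row before left it, along the tool's axes as they then stand; what a row does not reach is not made up. A row lasts 1/10 s, in which the tool goes at most 50 mm and 8.59 degrees, less where a joint would pass 70% of its speed; a pose out of reach is approached as far as the arm can. A call with a gripper value outside its range is refused whole. The fingers move at their own pace and stop on an object; the grip force is fixed at half the most. Time passes only in rows, so rows that do not move let the fingers close. It gives the time, the measured TCP pose, the force, the opening and the grip force at its end, in the units of the state.
- manip.state(): the state, without advancing time (a new reading comes with each control period).
- manip.grab_frame(name): name is "scene" or "top" or "wrist"; returns (picture, depth): 400x640x3 uint8, red, green, blue; 400x640 float32, m along the optical axis (not along the pixel's ray), 0 where there is no reading.
- manip.camera_params(name): a dict with "camera_matrix" (3x3 intrinsics, pixels), "rvec" (rotation vector, rad) and "tvec" (3), from world to camera coordinates, as OpenCV has them. Camera axes: x right, y down, z forward; pixel columns grow to the right and rows downward; lengths in m; the calibration is good to about 2 mm. A picture is of the moment at which its call begins: read the wrist's pose just before it. camera_params takes no time and is no camera call; for the wrist camera it gives the pose at the moment of the call.
- manip.job_done(): hands the job in; it is judged then, once.
Trained networks look in the newest picture that a camera, given by its name, has taken for a name from the list of things; names that differ only in an ending like _2 or _b are one class to them, and where a whole thing is asked for, a point or a joint stands for the part that bears it (a point fixed in the world has none). Each returns a list of dicts, best first, with "score" (0 to 1); they miss things now and then, are a little off and sometimes report something else, mostly with a low value. They report only what shows in the picture. A call takes as long as a camera call.
- manip.look_for(camera, label): "point" ([x, y, z] in m, in world coordinates, good to about 4 mm: the middle of the surface that is visible of it).
The state is a dict: "time": time; "joint_pos": joint angles; "joint_vel": joint speeds; "joint_efforts": joint torques, N m; "tool_pos": TCP position; "tool_rot": TCP orientation; "contact_force": force on the tool from outside, world axes, zero at the start; "ft_torque": the same for the moment, N m; "gripper_width": opening from 0.0 (shut) to 1.0 (fully open); "grasp_force": force on a finger pad.
Only numpy, scipy, OpenCV 4.12 (cv2) and the standard library are available. Lean on these libraries where they do the work, as an engineer would, in place of code of your own. Each camera call takes 0.05 s, during which the arm holds its last target. There are 200 camera calls.

TASK

The four foam inserts for the tool drawer lie empty on the left of the bench, and the tools that belong in them lie on the right: a long grey and a short rusty spanner, the red-handled pliers and the black-handled screwdriver. Put each tool back in the insert whose cut-out has its shape and size, the handles of the pliers and of the screwdriver in the wide end of theirs. Leave all four lying flat and fully down on the floor of their cut-outs, let go.

Things in the scene. Friction and masses are not known exactly. Their poses are not given: they have to be found in the camera images.
- long_spanner_mid (a point): The long grey steel open-ended spanner, 186 x 36 x 6 mm, lying flat on the right part of the bench. The point is the tool's centre, half-way up (3 mm above its underside). y along its length, z up; the shank in the middle is 16 mm wide and about 115 mm long; the heads are much alike and either way round will do. (Mind a drill that overhangs from the shelf at about x 0.6, y 0, z 0.5 m: cross there close in.)
- short_spanner_mid (a point): The short, brown rusty open-ended spanner, 137 x 27 x 6 mm, lying flat on the right part of the bench. The point is the tool's centre, half-way up (3 mm above its underside). y along its length, z up; the shank in the middle is 12 mm wide and about 85 mm long; the heads are much alike and either way round will do.
- pliers_mid (a point): Pliers with red handles, 181 x 55 x 14 mm, lying flat on the right part of the bench, shut and rigid. The point is the tool's centre, half-way up (7 mm above its underside). x along its length toward the jaws, z up. It balances 20 mm from the point toward the handles (x = -20 mm): grip it there across both handles, an even 54 mm wide for 20 mm either way.
- driver_mid (a point): Screwdriver with a black six-sided handle, 172 mm long, handle 26 mm wide and 22 mm high, thin shank, lying flat on the right part of the bench. The point is the tool's centre, half-way up (11 mm above its underside). y along its length toward the handle end (the blade points to -y). The handle runs from y = -6 to +86 mm; it balances at the handle's middle, y = +40 mm: grip it there.
- foam_long_spanner: Fixed black foam insert, yellow floor; 212 (x) x 94 (y) x 30 mm; origin: centre of underside, z up. Cut-out 12 mm deep (floor at z = 18 mm), about 5 mm play round the tool, lip sloped 3.5 mm. For the long spanner: a dumb-bell along x, centred on the origin, 196 mm long, 48 mm wide at its ends. A black finger slot 46 mm long in x, floor at z = 10 mm, open at both sides, crosses it at x = 0.
- foam_short_spanner: Fixed black foam insert, yellow floor; 212 (x) x 94 (y) x 30 mm; origin: centre of underside, z up. Cut-out 12 mm deep (floor at z = 18 mm), about 5 mm play round the tool, lip sloped 3.5 mm. For the short spanner: a dumb-bell along x, centred on the origin, 147 mm long, 40 mm wide at its ends. A black finger slot 46 mm long in x, floor at z = 10 mm, open at both sides, crosses it at x = 0.
- foam_pliers: Fixed black foam insert, yellow floor; 212 (x) x 94 (y) x 30 mm; origin: centre of underside, z up. Cut-out 12 mm deep (floor at z = 18 mm), about 5 mm play round the tool, lip sloped 3.5 mm. For the pliers: 190 mm along x, centred on the origin, 66 mm wide at the handle end (-x), 20 mm at the jaw end (+x). A black finger slot 46 mm long in x, floor at z = 10 mm, open at both sides, crosses it at x = -20 mm.
- foam_driver: Fixed black foam insert, yellow floor; 212 (x) x 94 (y) x 30 mm; origin: centre of underside, z up. Cut-out 12 mm deep (floor at z = 18 mm), about 5 mm play round the tool, lip sloped 3.5 mm. For the screwdriver: 182 mm along x, centred on the origin, 38 mm wide for the handle (-x end), 18 mm for the shank (+x end). A black finger slot 46 mm long in x, floor at z = 10 mm, open at both sides, crosses it at x = -40 mm.

How it is judged:
At the end, for the whole second after the job is handed in: Each of the four tools lies in its own insert: its centre within 12 mm of the insert's centre seen from above, its length within 0.2 rad of the insert's length, and fully down on the floor of the cut-out (centre no more than 4 to 5 mm above its fully seated height), all released and at rest (horizontal distance between long_spanner_mid and foam_long_spanner below 0.012 m and z of long_spanner_mid in the frame of foam_long_spanner below 0.0255 m and angle between the y axis of long_spanner_mid and the x axis of foam_long_spanner, either way round below 0.2 rad and horizontal distance between short_spanner_mid and foam_short_spanner below 0.012 m and z of short_spanner_mid in the frame of foam_short_spanner below 0.0255 m and angle between the y axis of short_spanner_mid and the x axis of foam_short_spanner, either way round below 0.2 rad and horizontal distance between pliers_mid and foam_pliers below 0.012 m and z of pliers_mid in the frame of foam_pliers below 0.0295 m and angle between the x axis of pliers_mid and the x axis of foam_pliers, either way round below 0.2 rad and horizontal distance between driver_mid and foam_driver below 0.012 m and z of driver_mid in the frame of foam_driver below 0.034 m and angle between the y axis of driver_mid and the x axis of foam_driver, either way round below 0.2 rad); the robot touches nothing.
It also fails if it takes over 112 s, if anything falls off the work surface, if the arm or the gripper's body presses on something with over 40 N, if the wrist force passes 120 N, or if a joint passes its speed limit or range.

## Working session

There is one attempt and no reset: what is moved stays moved. The work goes in short steps, Python scripts to look and compute and a shell command to move; the robot and the scene stay as the last step left them, time stands still between calls to the robot, and variables do not carry over. Pictures are saved under pics/ and viewed, at most 14 in all, crops included, and the job is handed in when it is done.

```bash
mkdir -p pics; ls; python3 - <<'E'
from plant import manip
import cv2,numpy as np
s=manip.state();print(s['time'],s['tool_pos'],s['tool_rot'],s['gripper_width'])
for c in ['top','scene']:
    p,d=manip.grab_frame(c);cv2.imwrite(f'pics/{c}0.png',p[:,:,::-1]);np.save(f'{c}d.npy',d)
    k=manip.camera_params(c);print(c,k)
    if c=='top':
        for n in ['long_spanner_mid','short_spanner_mid','pliers_mid','driver_mid','foam_long_spanner','foam_short_spanner','foam_pliers','foam_driver']:
            print(n,[(np.round(r['point'],3).tolist(),round(r['score'],2)) for r in manip.look_for(c,n)])
E
```

```text
pics
0.0 [0.27648168 0.55987146 0.25503937] [-3.69653127e-04  2.27387320e-01  9.73803843e-01 -9.72102537e-04] 1.0008543871409397
top {'camera_matrix': array([[419.94119181,   0.        , 310.878422  ],
       [  0.        , 419.94119181, 195.19611377],
       [  0.        ,   0.        ,   1.        ]]), 'rvec': array([ 2.10892539, -2.12233817,  0.17267127]), 'tvec': array([0.03054736, 0.48497231, 1.26130994])}
long_spanner_mid [([0.439, -0.025, 0.001], 0.55)]
short_spanner_mid [([0.454, -0.362, 0.006], 0.72), ([0.401, 0.386, 0.022], 0.55)]
pliers_mid [([0.451, -0.151, 0.012], 0.6)]
driver_mid [([0.43, -0.254, 0.018], 0.84)]
foam_long_spanner [([0.441, -0.026, 0.006], 0.7), ([0.402, 0.385, 0.021], 0.62)]
foam_short_spanner [([0.409, 0.147, 0.034], 0.62)]
foam_pliers [([0.547, 0.144, 0.018], 0.7)]
foam_driver [([0.542, 0.38, 0.028], 0.76), ([0.547, 0.147, 0.019], 0.62)]
scene {'camera_matrix': array([[372.653309  ,   0.        , 321.2518128 ],
       [  0.        , 372.653309  , 197.39454099],
       [  0.        ,   0.        ,   1.        ]]), 'rvec': array([ 2.14614107, -0.49350988,  0.27440448]), 'tvec': array([-0.44103774,  0.14487191,  0.92141064])}
```

View pics/top0.png

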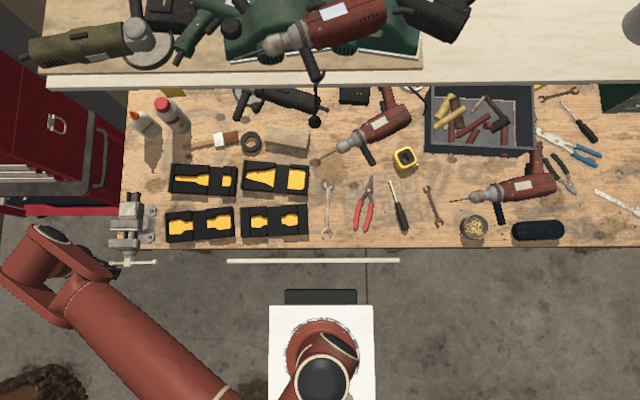

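View pics/scene0.png

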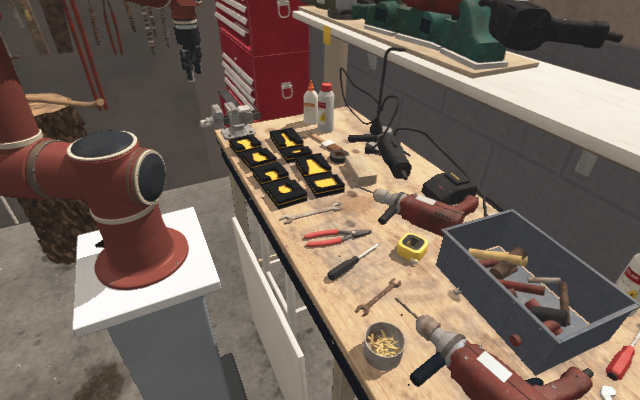

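Inserts: driver at (203,180), pliers at (275,178), long spanner at (200,223), short spanner at (275,221). Tools: long spanner at (327,208), pliers at (363,203), driver at (398,206), short spanner at (432,205). I'll zoom in to check which way round they lie and measure the axes.

```bash
cat > h.py <<'E'
from plant import manip
import cv2,numpy as np
from scipy.spatial.transform import Rotation as R
def cam(c):
    k=manip.camera_params(c);return k['camera_matrix'],cv2.Rodrigues(k['rvec'])[0],np.ravel(k['tvec'])
def ray(K,Rm,t,uv,z):
    uv=np.atleast_2d(uv).astype(float)
    d=np.c_[uv,np.ones(len(uv))]@np.linalg.inv(K).T@Rm
    o=-Rm.T@t
    return o+d*((z-o[2])/d[:,2])[:,None]
def tool():
    s=manip.state();q=np.array(s['tool_rot']);return np.array(s['tool_pos']),R.from_quat(q,scalar_first=True)
def yaw(r): v=r.apply([0,1,0]);return np.degrees(np.arctan2(v[1],v[0]))
def goto(p,yawdeg):
    """shift in present tool axes, and rotvec to bring tool upright w/ y-axis at yaw"""
    t,r=tool();c,s_=np.cos(np.radians(yawdeg)),np.sin(np.radians(yawdeg))
    g=R.from_matrix(np.c_[[s_,-c,0],[c,s_,0],[0,0,-1]])
    print('at',t.round(4),'yaw',yaw(r).round(2),'-> shift(tool)',r.inv().apply(np.array(p)-t).round(4),'shift in goal axes',g.inv().apply(np.array(p)-t).round(4),'turn',(r.inv()*g).as_rotvec().round(4))
def pca(pts):
    m=pts[:,:2].mean(0);w,v=np.linalg.eigh(np.cov((pts[:,:2]-m).T));a=v[:,1]
    q=(pts[:,:2]-m)@v[:,::-1]
    lo,hi=np.percentile(q,[.5,99.5],axis=0);c=m+v[:,::-1]@((lo+hi)/2)
    ang=np.degrees(np.arctan2(a[1],a[0]))%180
    return c.round(4),ang.round(1),(hi-lo).round(3)
E
python3 - <<'E'
from h import *
p=cv2.imread('pics/top0.png');c=cv2.resize(p[150:250,160:450],None,fx=2.75,fy=2.75,interpolation=cv2.INTER_CUBIC);cv2.imwrite('pics/crop0.png',c)
K,Rm,t=cam('top')
for n,uv,z in [('fD',(203,180),.03),('fP',(275,178),.03),('fL',(200,223),.03),('fS',(275,221),.03),('L',(327,208),.003),('P',(363,203),.007),('D',(398,206),.01),('S',(432,205),.003)]: print(n,ray(K,Rm,t,uv,z).round(3))
E
```

```text
fD [[0.54  0.371 0.03 ]]
fP [[0.544 0.142 0.03 ]]
fL [[0.402 0.375 0.03 ]]
fS [[0.407 0.14  0.03 ]]
L [[ 0.451 -0.023  0.003]]
P [[ 0.466 -0.138  0.007]]
D [[ 0.455 -0.248  0.01 ]]
S [[ 0.458 -0.357  0.003]]
```

View pics/crop0.png

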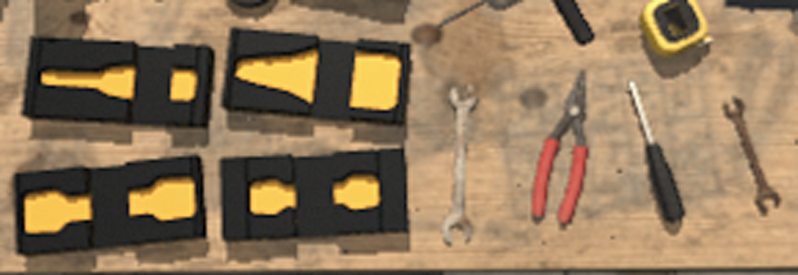

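Both wide ends point right (-y), so a +90° turn suits the pliers and the driver. I'll go above the inserts for one close look.

```bash
python3 - <<'E'
from h import *
goto([.42,.26,.32],0)
E
```

```text
Traceback (most recent call last):
  File "h.py", line 17, in goto
    g=R.from_matrix(np.c_[[s_,-c,0],[c,s_,0],[0,0,-1]])
  File "scipy/spatial/transform/_rotation.pyx", line 1143, in scipy.spatial.transform._rotation.Rotation.from_matrix
ValueError: Non-positive determinant (left-handed or null coordinate frame) in rotation matrix 0: [[ 0.  1.  0.]
 [-1.  0.  0.]
 [ 0.  0. -1.]].
```

```bash
python3 - <<'E'
s=open('h.py').read()
s=s.replace("np.c_[[s_,-c,0]","np.c_[[-s_,c,0]")
s=s.split("    print('at'")[0]+'''    rv=(r.inv()*g).as_rotvec();d=np.array(p)-t
    n=int(max(np.ceil(np.linalg.norm(rv)/.149),np.ceil(np.linalg.norm(d)/.049))) or 1
    print('at',t.round(4),'yaw',yaw(r).round(2),'d world',d.round(4),'rows',n,'turn/row',(rv/n).round(3))
    for i in range(n): print((r*R.from_rotvec(rv*i/n)).inv().apply(d/n).round(4).tolist())
def pca'''+s.split("def pca")[1]
open('h.py','w').write(s)
E
python3 - <<'E'
from h import *
goto([.42,.26,.32],0)
E
```

```text
at [0.2768 0.5603 0.2563] yaw 63.71 d world [ 0.1432 -0.3003  0.0637] rows 8 turn/row [-0.    -0.     0.139]
[-0.0327, -0.0257, -0.008]
[-0.0359, -0.021, -0.008]
[-0.0385, -0.0158, -0.008]
[-0.0403, -0.0103, -0.008]
[-0.0413, -0.0046, -0.008]
[-0.0416, 0.0012, -0.008]
[-0.041, 0.0069, -0.008]
[-0.0397, 0.0125, -0.008]
```

```bash
python3 -m inch '[[[-0.033,-0.026,-0.008],[0,0,0.139],1],[[-0.036,-0.021,-0.008],[0,0,0.139],1],[[-0.0385,-0.016,-0.008],[0,0,0.139],1],[[-0.04,-0.01,-0.008],[0,0,0.139],1],[[-0.041,-0.005,-0.008],[0,0,0.139],1],[[-0.0415,0.001,-0.008],[0,0,0.139],1],[[-0.041,0.007,-0.008],[0,0,0.139],1],[[-0.04,0.0125,-0.008],[0,0,0.139],1]]'
python3 -m inch '[[[0,0,0],[0,0,0],1],[[0,0,0],[0,0,0],1]]'
python3 - <<'E'
from h import *
p,d=manip.grab_frame('wrist');cv2.imwrite('pics/w1.png',p[:,:,::-1]);np.save('w1d.npy',d)
K,Rm,t=cam('wrist');np.savez('w1c.npz',K=K,R=Rm,t=t)
t_,r=tool();print(t_,yaw(r),'cam pos',-Rm.T@t,'axis',Rm[2],d[200,320])
E
```

```text
time: 1.3
tool_pos: [0.4199, 0.258, 0.3209]
tool_rot: [0.0, 0.709, 0.705, 0.0]
contact_force: [0.6, 0.3, 0.0]
gripper_width: 0.995
grasp_force: 0.0
time: 1.5
tool_pos: [0.4199, 0.2591, 0.3207]
tool_rot: [-0.0, 0.707, 0.707, 0.0]
contact_force: [-0.0, -0.4, -0.6]
gripper_width: 0.999
grasp_force: 0.0
[0.41937387 0.2597716  0.32024139] 0.03448594788366935 cam pos [0.41926211 0.33392729 0.43767827] axis [ 3.16118803e-06 -2.85657381e-01 -9.58331811e-01] 0.43955943
```

View pics/w1.png

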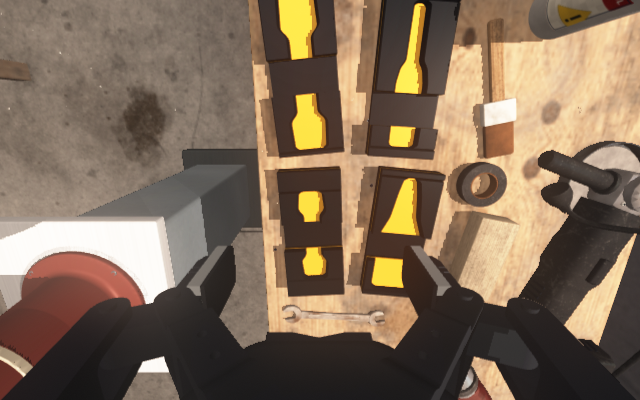

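The wrist view shows all four cut-outs: long at (300,70), driver at (408,80), short at (312,230) and pliers at (398,230). The long one is cut off at the top edge, so I'll shift +y a little and measure all four by the yellow floors.

```bash
python3 -m inch '[[[0.03,0,-0.01],[0,0,0],1],[[0.03,0,-0.01],[0,0,0],1],[[0,0,0],[0,0,0],1],[[0,0,0],[0,0,0],1]]'
cat > foam.py <<'E'
from h import *
def measure(p,cam_,name):
    K,Rm,t=cam_
    hsv=cv2.cvtColor(p,cv2.COLOR_RGB2HSV)
    m=cv2.inRange(hsv,(18,130,120),(35,255,255))
    n,l,st,ce=cv2.connectedComponentsWithStats(m)
    c={'D':(.54,.375),'P':(.546,.143),'L':(.40,.38),'S':(.408,.143)}
    len_={'D':.182,'P':.19,'L':.196,'S':.147}
    G={k:[] for k in c}
    for i in range(1,n):
        if st[i,4]<60: continue
        v,u=np.nonzero(l==i);q=ray(K,Rm,t,np.c_[u,v],.018)[:,:2]
        for k in c:
            if abs(q.mean(0)-c[k])@[1,.5]<.075 and abs(q.mean(0)[0]-c[k][0])<.055: G[k].append(q)
    for k in c:
        if not G[k]: continue
        q=np.vstack(G[k]);h=cv2.minAreaRect((q*1000).astype(np.float32))
        b=cv2.boxPoints(h)/1000
        e=b-b.mean(0)
        a=b[1]-b[0] if np.linalg.norm(b[1]-b[0])>np.linalg.norm(b[2]-b[1]) else b[2]-b[1]
        print(name,k,len(G[k]),'c',(np.array(h[0])/1000).round(4),'ang',(np.degrees(np.arctan2(a[1],a[0]))%180).round(1),'size',np.round(sorted(h[1]),1),'want',len_[k])
if __name__=='__main__':
    K=np.load('w1c.npz');measure(cv2.imread('pics/w1.png')[:,:,::-1].copy(),(K['K'],K['R'],K['t']),'w1')
    p,d=manip.grab_frame('wrist');cv2.imwrite('pics/w2.png',p[:,:,::-1]);measure(p,cam('wrist'),'w2')
    measure(cv2.imread('pics/top0.png')[:,:,::-1].copy(),cam('top'),'top')
    # also foam tops
    K_,Rm,t=cam('wrist');v,u=np.nonzero(d>0);z=d[v,u]
    P=(np.c_[u,v,np.ones(len(u))]@np.linalg.inv(K_).T*z[:,None]-t)@Rm
    s=(P[:,2]>.026)&(P[:,2]<.034)
    for k,c in {'D':(.54,.375),'P':(.546,.143),'L':(.40,.38),'S':(.408,.143)}.items():
        q=P[s&(abs(P[:,0]-c[0])<.066)&(abs(P[:,1]-c[1])<.118)][:,:2]
        h=cv2.minAreaRect((q*1000).astype(np.float32));print('slab',k,np.round(h[0],1),np.round(h[1],1),round(h[2],1))
E
python3 foam.py
```

```text
time: 1.95
tool_pos: [0.4186, 0.3209, 0.3398]
tool_rot: [-0.0, 0.706, 0.708, -0.001]
contact_force: [0.3, 0.2, -0.5]
gripper_width: 1.0
grasp_force: 0.0
w1 D 2 c [0.5429 0.3774] ang 87.1 size [ 34.1 182. ] want 0.182
w1 P 2 c [0.5458 0.1451] ang 82.6 size [ 55.7 189.4] want 0.19
w1 L 2 c [0.3968 0.3781] ang 93.9 size [ 46.5 190.4] want 0.196
w1 S 2 c [0.408  0.1463] ang 92.7 size [ 33.6 144.4] want 0.147
w2 D 2 c [0.5443 0.3755] ang 87.1 size [ 34.7 181.9] want 0.182
w2 P 2 c [0.5474 0.1426] ang 84.1 size [ 59.6 188.2] want 0.19
w2 L 2 c [0.3991 0.3799] ang 95.2 size [ 45.9 195.9] want 0.196
w2 S 2 c [0.4081 0.144 ] ang 92.4 size [ 34.1 145.1] want 0.147
top D 2 c [0.5431 0.3756] ang 86.8 size [ 33.8 181.8] want 0.182
top P 2 c [0.5496 0.142 ] ang 83.6 size [ 64.5 190.4] want 0.19
top L 2 c [0.399  0.3796] ang 95.8 size [ 45.7 195.2] want 0.196
top S 2 c [0.4102 0.1444] ang 93.0 size [ 35.9 146. ] want 0.147
slab D [544.8 375.2] [212.4  95. ] 86.1
slab P [548.9 143.2] [212.9  94.4] 84.3
slab L [400.2 379.6] [ 94.3 212.5] 5.3
slab S [410.1 144.4] [ 94.2 213.7] 2.7
```

Insert poses agree across all views: D (.5445,.375) 86.5°, P (.5485,.143) 84.2°, L (.3995,.380) 95.3°, S (.4095,.144) 92.7°. Next, the tools.

```bash
python3 - <<'E'
from h import *
goto([.41,-.19,.33],-90)
E
```

```text
at [0.4187 0.3202 0.3395] yaw 0.14 d world [-0.0087 -0.5102 -0.0095] rows 11 turn/row [-0.     0.     0.143]
[-0.0464, -0.0009, 0.0009]
[-0.046, 0.0057, 0.0009]
[-0.0448, 0.0122, 0.0009]
[-0.0426, 0.0185, 0.0009]
[-0.0395, 0.0243, 0.0009]
[-0.0356, 0.0297, 0.0009]
[-0.031, 0.0345, 0.0009]
[-0.0258, 0.0386, 0.0009]
[-0.02, 0.0418, 0.0009]
[-0.0138, 0.0443, 0.0009]
[-0.0074, 0.0458, 0.0009]
```

```bash
python3 -m inch '[[[-0.046,-0.001,0.001],[0,0,0.143],1],[[-0.046,0.006,0.001],[0,0,0.143],1],[[-0.045,0.012,0.001],[0,0,0.143],1],[[-0.0425,0.0185,0.001],[0,0,0.143],1],[[-0.0395,0.0245,0.001],[0,0,0.143],1],[[-0.0355,0.03,0.001],[0,0,0.143],1],[[-0.031,0.0345,0.001],[0,0,0.143],1],[[-0.026,0.0385,0.001],[0,0,0.143],1]]' >/dev/null
python3 -m inch '[[[-0.02,0.042,0.001],[0,0,0.143],1],[[-0.014,0.044,0.001],[0,0,0.143],1],[[-0.0075,0.046,0.001],[0,0,0.143],1],[[0,0,0],[0,0,0],1],[[0,0,0],[0,0,0],1]]'
python3 - <<'E'
from h import *
p,d=manip.grab_frame('wrist');cv2.imwrite('pics/w3.png',p[:,:,::-1]);np.save('w3d.npy',d)
K,Rm,t=cam('wrist');np.savez('w3c.npz',K=K,R=Rm,t=t)
for n in ['long_spanner_mid','short_spanner_mid','pliers_mid','driver_mid']:
    print(n,[(np.round(r['point'],3).tolist(),round(r['score'],2)) for r in manip.look_for('wrist',n)])
E
```

```text
time: 3.3
tool_pos: [0.4087, -0.1915, 0.3284]
tool_rot: [-0.001, 1.0, -0.002, -0.001]
contact_force: [0.2, -0.1, -0.2]
gripper_width: 1.001
grasp_force: 0.0
long_spanner_mid [([0.456, -0.025, 0.009], 0.6)]
short_spanner_mid [([0.459, -0.358, 0.003], 0.91)]
pliers_mid [([0.452, -0.148, 0.01], 0.93)]
driver_mid [([0.43, -0.255, 0.017], 0.94)]
```

View pics/w3.png

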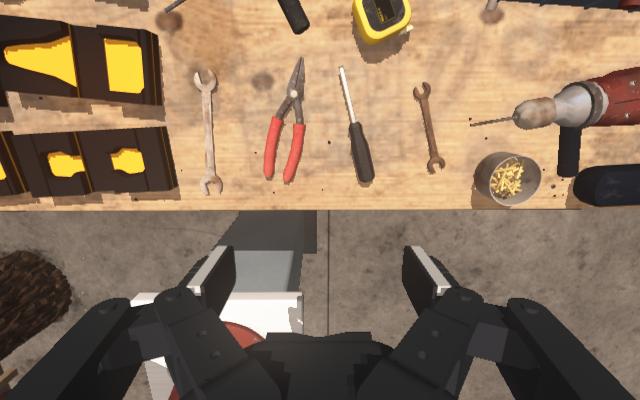

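All four tools are clear: long (204,71)–(211,195), pliers tip (302,58) with handle ends ~(280,180), driver (343,67)–(366,182), short (420,83)–(437,172). I'll refine with grabCut.

```bash
cat > seg.py <<'E'
from h import *
C=np.load('w3c.npz');K,Rm,t=C['K'],C['R'],C['t'];p=cv2.imread('pics/w3.png')
o=p.copy()
for n,a,b,w,z in [('L',(204,71),(211,195),28,.004),('P',(302,58),(280,180),50,.008),('D',(343,67),(366,182),24,.011),('S',(420,83),(437,172),22,.004)]:
    m=np.full(p.shape[:2],cv2.GC_BGD,np.uint8)
    cv2.line(m,a,b,cv2.GC_PR_BGD,w);cv2.line(m,a,b,cv2.GC_PR_FGD,8 if n!='P' else 30)
    if n!='P':cv2.line(m,a,b,cv2.GC_FGD,1)
    cv2.grabCut(p,m,None,np.zeros((1,65)),np.zeros((1,65)),6,cv2.GC_INIT_WITH_MASK)
    f=((m==1)|(m==3)).astype(np.uint8);k,l,st,_=cv2.connectedComponentsWithStats(f);f=l==1+st[1:,4].argmax()
    v,u=np.nonzero(f);o[f]=(o[f]//2+np.array([0,127,0],np.uint8))
    q=ray(K,Rm,t,np.c_[u,v],z)
    h=cv2.minAreaRect((q[:,:2]*1000).astype(np.float32))
    print(n,'pca',pca(q),'rect',np.round(h[0],1),np.round(h[1],1),round(h[2],1),'hand',ray(K,Rm,t,[a,b],z)[:,:2].round(4).tolist())
cv2.imwrite('pics/seg.png',cv2.resize(o[40:210,170:460],None,fx=2.7,fy=2.7))
E
python3 seg.py
```

```text
L pca (array([ 0.447 , -0.0228]), np.float64(177.3), array([0.184, 0.032])) rect [446.9 -25.4] [ 34.8 186.7] 89.2 hand [[0.5389, -0.0254], [0.3538, -0.0147]]
P pca (array([ 0.4645, -0.1441]), np.float64(166.6), array([0.179, 0.055])) rect [ 465.5 -144.7] [ 57.1 185.4] 76.3 hand [[0.5547, -0.1664], [0.3793, -0.1281]]
D pca (array([ 0.4551, -0.2437]), np.float64(15.2), array([0.176, 0.028])) rect [ 455.  -242.9] [180.2  30.2] 15.4 hand [[0.5424, -0.2239], [0.3764, -0.2636]]
S pca (array([ 0.4556, -0.3563]), np.float64(16.6), array([0.136, 0.026])) rect [ 455.6 -356.8] [138.6  28.5] 16.1 hand [[0.5218, -0.3364], [0.3906, -0.3763]]
```

View pics/seg.png

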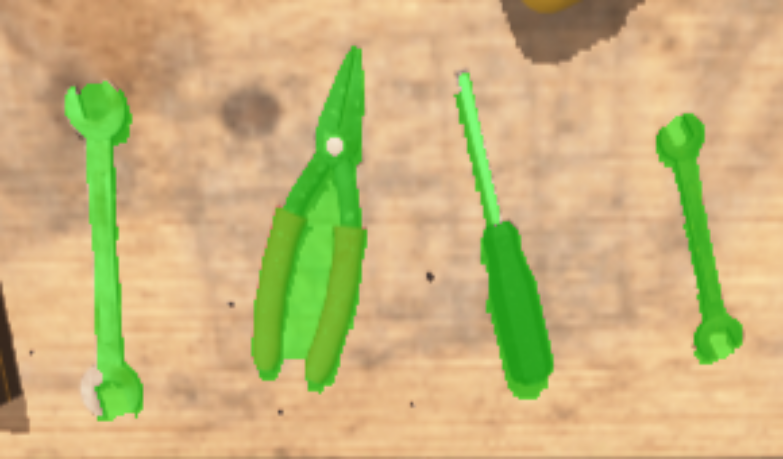

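Segmentation matches the given sizes (184x32, 179x55, 176x28, 136x26 mm). Pliers first: grip point (.4453,-.140), yaw -103.

```bash
python3 - <<'E'
from h import *
goto([.4453,-.14,.08],-103)
E
```

```text
at [ 0.4097 -0.1896  0.3294] yaw -89.99 d world [ 0.0356  0.0496 -0.2494] rows 6 turn/row [ 0.    -0.     0.038]
[0.0059, -0.0083, 0.0416]
[0.0056, -0.0085, 0.0416]
[0.0053, -0.0087, 0.0416]
[0.005, -0.0089, 0.0416]
[0.0046, -0.0091, 0.0416]
[0.0043, -0.0092, 0.0416]
```

```bash
python3 -m inch '[[[0.006,-0.0085,0.0415],[0,0,0.038],1],[[0.0055,-0.0085,0.0415],[0,0,0.038],1],[[0.005,-0.0085,0.0415],[0,0,0.038],1],[[0.005,-0.009,0.0415],[0,0,0.038],1],[[0.0045,-0.009,0.0415],[0,0,0.038],1],[[0.0045,-0.009,0.0415],[0,0,0.038],1],[[0,0,0],[0,0,0],1],[[0,0,0],[0,0,0],1]]'
python3 - <<'E'
from h import *
p,d=manip.grab_frame('wrist');cv2.imwrite('pics/w4.png',p[:,:,::-1])
K,Rm,t=cam('wrist');goto([.4453,-.14,.021],-103)
r=manip.look_for('wrist','pliers_mid');print(r[:1])
def proj(P): q=Rm@np.array(P)+t;q=K@q;return (q[:2]/q[2]).round(0)
print('grip pt px',proj([.4453,-.14,.007]),'centre',proj([.4648,-.1445,.007]))
E
```

```text
time: 4.35
tool_pos: [0.4449, -0.1406, 0.0804]
tool_rot: [-0.0, 0.994, -0.113, -0.001]
contact_force: [0.1, -0.6, 0.8]
gripper_width: 1.001
grasp_force: 0.0
at [ 0.4461 -0.1416  0.0822] yaw -103.08 d world [-0.0008  0.0016 -0.0612] rows 2 turn/row [ 0.    -0.001 -0.001]
[-0.0007, -0.0007, 0.0306]
[-0.0006, -0.0007, 0.0306]
[{'point': [0.4362, -0.2436, 0.0169], 'score': 0.61}]
grip pt px [318. 219.] centre [318. 192.]
```

View pics/w4.png

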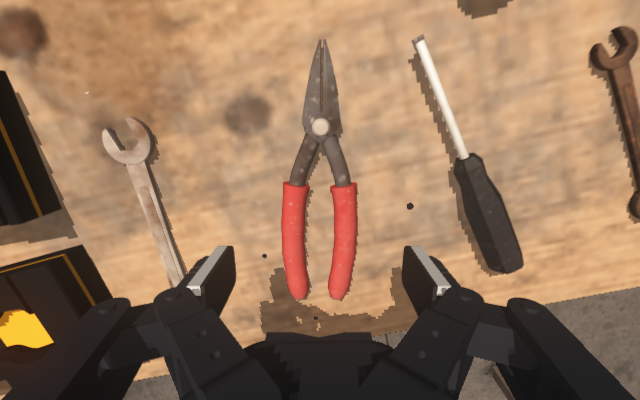

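Pliers stand centred at column 320, tip (321,38), handle ends (318,300). Descend and check the lengthwise centre.

```bash
python3 - <<'E'
from h import *
K,Rm,t=cam('wrist');q=ray(K,Rm,t,[(321,39),(318,299),(293,298),(338,298)],.007);print(q.round(4),(q[0]+q[1])/2,np.linalg.norm(q[0]-q[1]))
E
python3 -m inch '[[[0,0,0.03],[0,0,0],1],[[0,0,0.029],[0,0,0],1],[[0,0,0],[0,0,0],1],[[0,0,0],[0,0,0],1]]'
```

```text
[[ 0.5594 -0.1688  0.007 ]
 [ 0.3797 -0.1248  0.007 ]
 [ 0.3852 -0.1057  0.007 ]
 [ 0.377  -0.1405  0.007 ]] [ 0.46956079 -0.14681581  0.007     ] 0.18500077504687737
time: 4.85
tool_pos: [0.4462, -0.1422, 0.0233]
tool_rot: [0.0, 0.993, -0.115, 0.001]
contact_force: [-0.5, -0.3, 1.1]
gripper_width: 0.997
grasp_force: 0.0
```

```bash
python3 -m inch '[[[0.001,0,0.001],[0,0,0],0],[[0,0,0],[0,0,0],0],[[0,0,0],[0,0,0],0],[[0,0,0],[0,0,0],0],[[0,0,0],[0,0,0],0],[[0,0,0],[0,0,0],0],[[0,0,0],[0,0,0],0],[[0,0,0],[0,0,0],0]]'
python3 -m inch '[[[0,0,-0.02],[0,0,0],0],[[0,0,-0.035],[0,0,0],0],[[0,0,-0.035],[0,0,0],0],[[0,0,0],[0,0,0],0]]'
python3 - <<'E'
from h import *
f=np.radians(84.2);g=np.array([.5485,.143])-.021*np.array([np.cos(f),np.sin(f)])
goto([*g,.12],-5.8)
E
```

```text
time: 5.65
tool_pos: [0.4477, -0.1426, 0.023]
tool_rot: [0.001, 0.993, -0.115, 0.002]
contact_force: [-1.5, 1.0, 9.2]
gripper_width: 0.599
grasp_force: 61.3
time: 6.05
tool_pos: [0.4494, -0.1433, 0.1163]
tool_rot: [0.002, 0.993, -0.115, 0.005]
contact_force: [1.1, -1.3, -1.4]
gripper_width: 0.593
grasp_force: 64.5
at [ 0.4494 -0.1433  0.1163] yaw -103.18 d world [0.0969 0.2654 0.0037] rows 12 turn/row [ 0.001 -0.    -0.142]
[0.0028, -0.0234, -0.0003]
[0.0061, -0.0227, -0.0003]
[0.0092, -0.0217, -0.0003]
[0.0122, -0.0201, -0.0003]
[0.0149, -0.0182, -0.0003]
[0.0174, -0.0159, -0.0003]
[0.0194, -0.0133, -0.0003]
[0.0211, -0.0104, -0.0003]
[0.0224, -0.0074, -0.0003]
[0.0232, -0.0041, -0.0003]
[0.0235, -0.0008, -0.0003]
[0.0234, 0.0025, -0.0003]
```

Gripped (60 N). Carry to the pliers insert.

```bash
python3 -m inch '[[[0.003,-0.0235,0],[0,0,-0.142],0],[[0.006,-0.0225,0],[0,0,-0.142],0],[[0.009,-0.0215,0],[0,0,-0.142],0],[[0.012,-0.02,0],[0,0,-0.142],0],[[0.015,-0.018,0],[0,0,-0.142],0],[[0.0175,-0.016,0],[0,0,-0.142],0],[[0.0195,-0.0135,0],[0,0,-0.142],0],[[0.021,-0.0105,0],[0,0,-0.142],0]]' >/dev/null
python3 -m inch '[[[0.0225,-0.0075,0],[0,0,-0.142],0],[[0.023,-0.004,0],[0,0,-0.142],0],[[0.0235,-0.001,0],[0,0,-0.142],0],[[0.0235,0.0025,0],[0,0,-0.142],0],[[0,0,0],[0,0,0],0],[[0,0,0],[0,0,0],0]]'
python3 - <<'E'
from h import *
f=np.radians(84.2);g=np.array([.5485,.143])-.021*np.array([np.cos(f),np.sin(f)])
p,d=manip.grab_frame('wrist');cv2.imwrite('pics/w5.png',p[:,:,::-1])
K,Rm,t=cam('wrist');goto([*g,.041],-5.8);T,r=tool()
np.savez('w5c.npz',K=K,R=Rm,t=t)
E
```

```text
time: 7.45
tool_pos: [0.541, 0.1238, 0.1089]
tool_rot: [-0.001, 0.741, 0.672, -0.001]
contact_force: [-0.3, -0.2, -2.8]
gripper_width: 0.597
grasp_force: 64.4
at [0.541  0.1233 0.1091] yaw -5.63 d world [ 0.0053 -0.0012 -0.0681] rows 2 turn/row [-0.001  0.     0.002]
[-0.0003, 0.0028, 0.034]
[-0.0003, 0.0028, 0.034]
```

View pics/w5.png

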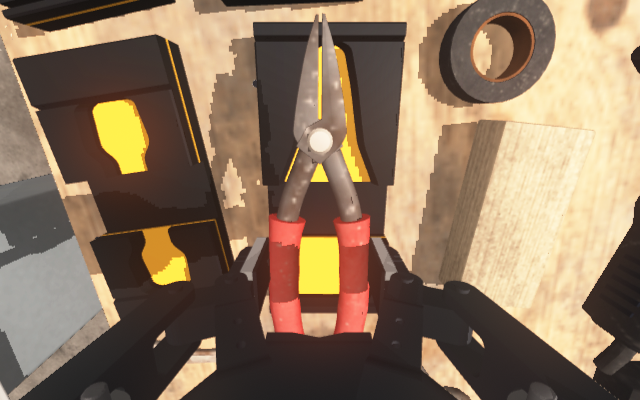

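The pliers hang straight, tip at (320,16), pivot at (320,140). I'll compute the tip against where it belongs.

```bash
python3 - <<'E'
from h import *
C=np.load('w5c.npz');q=ray(C['K'],C['R'],C['t'],[(320,16),(320,140)],.093)[:,:2]
f=np.radians(84.2);a=np.array([np.cos(f),np.sin(f)]);T=tool()[0][:2]
print(q.round(4),'TCP->tip along',(q[0]-T)@a,'lat',(q[0]-T)@[a[1],-a[0]],'foam tip',np.array([.5485,.143])+.0905*a)
E
```

```text
[[0.5525 0.2349]
 [0.5476 0.1849]] TCP->tip along 0.11215929048242836 lat 0.0001649447211327494 foam tip [0.55764559 0.2330367 ]
```

```bash
python3 -m inch '[[[-0.001,0.0055,0.01],[0,0,0],0],[[0,0,0.02],[0,0,0],0],[[0,0,0.015],[0,0,0],0],[[0,0,0.012],[0,0,0],0],[[0,0,0],[0,0,0],0],[[0,0,0],[0,0,0],0]]'
python3 -m inch '[[[0,0,0.006],[0,0,0],0],[[0,0,0.004],[0,0,0],0],[[0,0,0],[0,0,0],0]]'
```

```text
time: 8.1
tool_pos: [0.5472, 0.122, 0.053]
tool_rot: [-0.0, 0.741, 0.672, -0.0]
contact_force: [0.5, 0.2, -1.9]
gripper_width: 0.591
grasp_force: 64.4
time: 8.4
tool_pos: [0.547, 0.1222, 0.0429]
tool_rot: [-0.0, 0.741, 0.672, -0.0]
contact_force: [-0.4, 0.3, -2.6]
gripper_width: 0.593
grasp_force: 64.4
```

```bash
python3 -m inch '[[[0,0,0.0015],[0,0,0],0],[[0,0,0],[0,0,0],0],[[0,0,0],[0,0,0],1],[[0,0,0],[0,0,0],1],[[0,0,0],[0,0,0],1],[[0,0,0],[0,0,0],1],[[0,0,-0.03],[0,0,0],1],[[0,0,-0.045],[0,0,0],1]]'
python3 -m inch '[[[-0.02,0,-0.03],[0,0,0],1],[[-0.03,0,-0.03],[0,0,0],1],[[0,0,0],[0,0,0],1]]'
python3 - <<'E'
from h import *
p,d=manip.grab_frame('wrist');cv2.imwrite('pics/w6.png',p[:,:,::-1])
K,Rm,t=cam('wrist');np.savez('w6c.npz',K=K,R=Rm,t=t)
goto([.418,-.2535,.10],-75.5)
E
```

```text
time: 9.2
tool_pos: [0.5447, 0.1219, 0.1142]
tool_rot: [-0.002, 0.741, 0.672, -0.003]
contact_force: [1.0, 0.6, -0.2]
gripper_width: 0.999
grasp_force: 0.0
time: 9.5
tool_pos: [0.5455, 0.0703, 0.1829]
tool_rot: [0.004, 0.741, 0.671, 0.003]
contact_force: [0.3, -0.1, 0.2]
gripper_width: 1.0
grasp_force: 0.0
at [0.5442 0.0714 0.1801] yaw -5.68 d world [-0.1262 -0.3249 -0.0801] rows 9 turn/row [ 0.001 -0.     0.135]
[-0.0373, -0.0104, 0.0088]
[-0.0384, -0.0053, 0.0088]
[-0.0387, -0.0001, 0.0089]
[-0.0384, 0.0052, 0.0089]
[-0.0373, 0.0103, 0.0089]
[-0.0356, 0.0153, 0.0089]
[-0.0332, 0.0199, 0.0089]
[-0.0302, 0.0242, 0.0089]
[-0.0267, 0.0281, 0.0089]
```

View pics/w6.png

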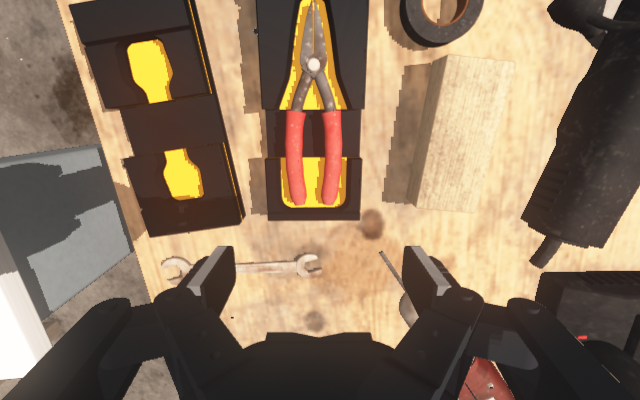

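The pliers lie seated in their cut-out, (313,10)–(313,200). Driver next: grip (.418,-.2535), yaw -75.5.

```bash
python3 -m inch '[[[-0.0375,-0.0105,0.009],[0,0,0.135],1],[[-0.0385,-0.0055,0.009],[0,0,0.135],1],[[-0.0385,0,0.009],[0,0,0.135],1],[[-0.0385,0.005,0.009],[0,0,0.135],1],[[-0.0375,0.0105,0.009],[0,0,0.135],1],[[-0.0355,0.0155,0.009],[0,0,0.135],1],[[-0.033,0.02,0.009],[0,0,0.135],1],[[-0.03,0.024,0.009],[0,0,0.135],1]]' >/dev/null
python3 -m inch '[[[-0.0265,0.028,0.009],[0,0,0.135],1],[[0,0,0],[0,0,0],1],[[0,0,0],[0,0,0],1]]'
python3 - <<'E'
from h import *
p,d=manip.grab_frame('wrist');cv2.imwrite('pics/w7.png',p[:,:,::-1])
K,Rm,t=cam('wrist');np.savez('w7c.npz',K=K,R=Rm,t=t)
goto([.418,-.2535,.027],-75.5)
E
```

```text
time: 10.65
tool_pos: [0.4167, -0.2521, 0.0942]
tool_rot: [-0.001, 0.992, 0.129, -0.001]
contact_force: [0.4, -0.3, 0.6]
gripper_width: 1.001
grasp_force: 0.0
at [ 0.4173 -0.2517  0.0947] yaw -75.12 d world [ 0.0007 -0.0018 -0.0677] rows 2 turn/row [-0.001  0.     0.003]
[0.0002, 0.001, 0.0338]
[0.0001, 0.001, 0.0338]
```

View pics/w7.png

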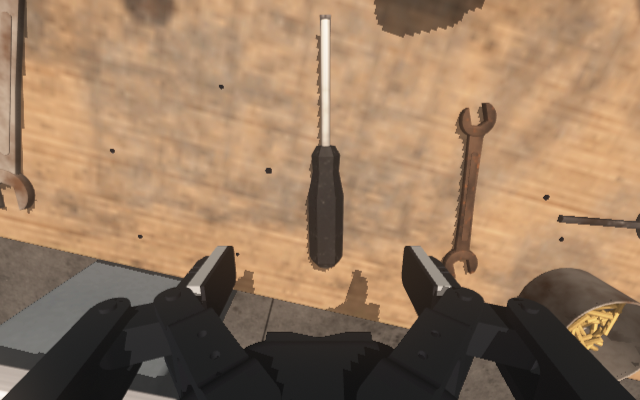

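Driver is upright in view: tip (325,16), handle (325,147)–(325,266).

```bash
python3 - <<'E'
from h import *
C=np.load('w7c.npz');q=ray(C['K'],C['R'],C['t'],[(325,16),(325,147),(325,265)],.011)[:,:2]
T,r=tool();M=r.as_matrix()[:2,:2]
print(np.linalg.norm(q[0]-q[2]),'in tool axes',((q-T[:2])@M).round(4))
E
python3 -m inch '[[[0,0.001,0.034],[0,0,0],1],[[0,0,0.033],[0,0,0],1],[[0,0,0],[0,0,0],1],[[0,0,0],[0,0,0],1]]'
```

```text
0.1734734510039399 in tool axes [[ 0.1303  0.0027]
 [ 0.0498  0.0031]
 [-0.0432  0.0036]]
time: 11.1
tool_pos: [0.4179, -0.2524, 0.0286]
tool_rot: [-0.001, 0.991, 0.13, -0.0]
contact_force: [-0.0, 0.1, -0.3]
gripper_width: 0.998
grasp_force: 0.0
```

```bash
python3 -m inch '[[[0.003,0.002,0.001],[0,0,0],0],[[0,0,0],[0,0,0],0],[[0,0,0],[0,0,0],0],[[0,0,0],[0,0,0],0],[[0,0,0],[0,0,0],0],[[0,0,0],[0,0,0],0],[[0,0,0],[0,0,0],0],[[0,0,0],[0,0,0],0]]'
python3 -m inch '[[[0,0,0],[0,0,0],0],[[0,0,-0.02],[0,0,0],0],[[0,0,-0.035],[0,0,0],0],[[0,0,-0.04],[0,0,0],0],[[0,0,0],[0,0,0],0]]'
python3 - <<'E'
from h import *
f=np.radians(86.5);g=np.array([.5445,.375])-.0405*np.array([np.cos(f),np.sin(f)]);print(g)
goto([*g,.13],-3.5)
E
```

```text
time: 11.9
tool_pos: [0.4218, -0.2554, 0.029]
tool_rot: [0.0, 0.992, 0.129, 0.001]
contact_force: [-1.5, 1.0, 6.5]
gripper_width: 0.266
grasp_force: 58.5
time: 12.4
tool_pos: [0.4242, -0.2575, 0.1291]
tool_rot: [0.004, 0.992, 0.129, 0.004]
contact_force: [0.8, -0.7, 0.2]
gripper_width: 0.267
grasp_force: 59.3
[0.54202753 0.33457554]
at [ 0.4242 -0.2575  0.1291] yaw -75.18 d world [0.1178 0.5921 0.0009] rows 13 turn/row [ 0.001  0.    -0.096]
[0.0204, -0.0417, -0.0003]
[0.0243, -0.0396, -0.0003]
[0.028, -0.037, -0.0003]
[0.0314, -0.0342, -0.0002]
[0.0346, -0.031, -0.0002]
[0.0374, -0.0275, -0.0002]
[0.0399, -0.0238, -0.0001]
[0.042, -0.0199, -0.0001]
[0.0437, -0.0157, -0.0001]
[0.045, -0.0115, -0.0001]
[0.0459, -0.0071, -0.0001]
[0.0464, -0.0027, -0.0001]
[0.0464, 0.0018, -0.0001]
```

```bash
python3 -m inch '[[[0.0205,-0.0415,0],[0,0,-0.096],0],[[0.0245,-0.0395,0],[0,0,-0.096],0],[[0.028,-0.037,0],[0,0,-0.096],0],[[0.0315,-0.034,0],[0,0,-0.096],0],[[0.0345,-0.031,0],[0,0,-0.096],0],[[0.0375,-0.0275,0],[0,0,-0.096],0],[[0.04,-0.024,0],[0,0,-0.096],0],[[0.042,-0.02,0],[0,0,-0.096],0]]' >/dev/null
python3 -m inch '[[[0.0435,-0.0155,0],[0,0,-0.096],0],[[0.045,-0.0115,0],[0,0,-0.096],0],[[0.046,-0.007,0],[0,0,-0.096],0],[[0.0465,-0.0025,0],[0,0,-0.096],0],[[0.0465,0.002,0],[0,0,-0.096],0],[[0,0,0],[0,0,0],0],[[0,0,0],[0,0,0],0]]'
python3 - <<'E'
from h import *
p,d=manip.grab_frame('wrist');cv2.imwrite('pics/w8.png',p[:,:,::-1])
K,Rm,t=cam('wrist');np.savez('w8c.npz',K=K,R=Rm,t=t)
goto([.542,.3346,.047],-3.5)
E
```

```text
time: 13.9
tool_pos: [0.5399, 0.3374, 0.1212]
tool_rot: [-0.0, 0.729, 0.685, -0.001]
contact_force: [-0.3, 0.4, -1.6]
gripper_width: 0.265
grasp_force: 59.4
at [0.5399 0.3365 0.1214] yaw -3.67 d world [ 0.0021 -0.0019 -0.0744] rows 2 turn/row [-0.001  0.001 -0.001]
[-0.0008, 0.0012, 0.0372]
[-0.0009, 0.0011, 0.0372]
```

View pics/w8.png

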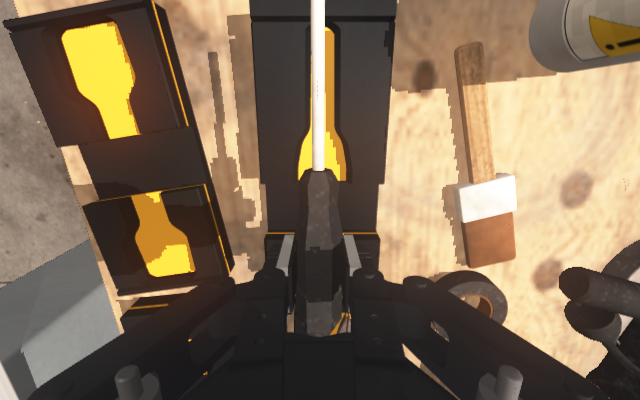

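The driver hangs straight over its cut-out, handle's front at (318,170).

```bash
python3 - <<'E'
from h import *
C=np.load('w8c.npz');q=ray(C['K'],C['R'],C['t'],[(318,172),(318,5)],.103)[:,:2]
T,r=tool();print(((q-T[:2])@r.as_matrix()[:2,:2]).round(4))
E
python3 -m inch '[[[-0.002,0.0025,0.01],[0,0,0],0],[[0,0,0.02],[0,0,0],0],[[0,0,0.02],[0,0,0],0],[[0,0,0],[0,0,0],0],[[0,0,0],[0,0,0],0]]'
```

```text
[[ 0.0464 -0.0004]
 [ 0.1168 -0.0003]]
time: 14.45
tool_pos: [0.5427, 0.3335, 0.0721]
tool_rot: [-0.0, 0.73, 0.684, -0.001]
contact_force: [-0.3, -0.2, -1.3]
gripper_width: 0.266
grasp_force: 59.4
```

Offset as expected (46 mm). Lower to TCP z 0.047 and release.

```bash
python3 -m inch '[[[0,0,0.012],[0,0,0],0],[[0,0,0.008],[0,0,0],0],[[0,0,0.0045],[0,0,0],0],[[0,0,0],[0,0,0],0],[[0,0,0],[0,0,0],0]]'
python3 -m inch '[[[0,0,0],[0,0,0],1],[[0,0,0],[0,0,0],1],[[0,0,0],[0,0,0],1],[[0,0,0],[0,0,0],1],[[0,0,-0.03],[0,0,0],1],[[0,0,-0.045],[0,0,0],1],[[-0.03,0,-0.03],[0,0,0],1],[[-0.03,0,-0.03],[0,0,0],1]]'
python3 - <<'E'
from h import *
p,d=manip.grab_frame('wrist');cv2.imwrite('pics/w9.png',p[:,:,::-1])
goto([.4467,-.0205,.10],-93.2)
E
```

```text
time: 14.95
tool_pos: [0.5431, 0.3349, 0.0483]
tool_rot: [0.0, 0.729, 0.684, -0.0]
contact_force: [-0.2, -0.1, -2.1]
gripper_width: 0.269
grasp_force: 59.4
time: 15.75
tool_pos: [0.5394, 0.2749, 0.1854]
tool_rot: [0.0, 0.729, 0.685, 0.001]
contact_force: [0.4, 0.4, 1.1]
gripper_width: 1.0
grasp_force: 0.0
at [0.5419 0.2719 0.1913] yaw -3.74 d world [-0.0952 -0.2924 -0.0913] rows 11 turn/row [ 0.001 -0.001  0.142]
[-0.0271, -0.007, 0.0082]
[-0.0278, -0.0031, 0.0082]
[-0.028, 0.0009, 0.0083]
[-0.0275, 0.0048, 0.0083]
[-0.0266, 0.0087, 0.0083]
[-0.0251, 0.0124, 0.0083]
[-0.0231, 0.0158, 0.0083]
[-0.0206, 0.0189, 0.0083]
[-0.0177, 0.0216, 0.0083]
[-0.0145, 0.0239, 0.0083]
[-0.0109, 0.0257, 0.0083]
```

View pics/w9.png

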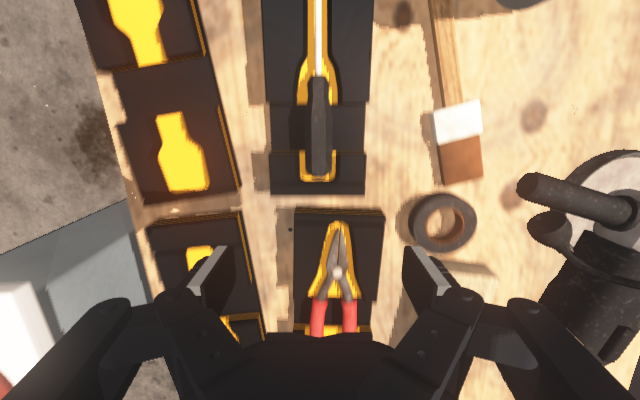

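Driver seated (317,0)–(317,178). Long spanner next, with half opening as the inserts are close by.

```bash
python3 -m inch '[[[-0.027,-0.007,0.008],[0,0,0.142],0.5],[[-0.028,-0.003,0.008],[0,0,0.142],0.5],[[-0.028,0.001,0.008],[0,0,0.142],0.5],[[-0.0275,0.005,0.008],[0,0,0.142],0.5],[[-0.0265,0.0085,0.008],[0,0,0.142],0.5],[[-0.025,0.0125,0.008],[0,0,0.142],0.5],[[-0.023,0.016,0.008],[0,0,0.142],0.5],[[-0.0205,0.019,0.008],[0,0,0.142],0.5]]' >/dev/null
python3 -m inch '[[[-0.0175,0.0215,0.008],[0,0,0.142],0.5],[[-0.0145,0.024,0.008],[0,0,0.142],0.5],[[-0.011,0.0255,0.008],[0,0,0.142],0.5],[[0,0,0],[0,0,0],0.5],[[0,0,0],[0,0,0],0.5]]'
python3 - <<'E'
from h import *
p,d=manip.grab_frame('wrist');cv2.imwrite('pics/w10.png',p[:,:,::-1])
K,Rm,t=cam('wrist');np.savez('w10c.npz',K=K,R=Rm,t=t)
goto([.4467,-.0205,.028],-93.2)
E
```

```text
time: 17.1
tool_pos: [0.4444, -0.0175, 0.0954]
tool_rot: [-0.0, 1.0, -0.028, 0.0]
contact_force: [0.3, -0.3, -0.9]
gripper_width: 0.496
grasp_force: 0.0
at [ 0.4448 -0.0171  0.0957] yaw -93.1 d world [ 0.0019 -0.0034 -0.0677] rows 2 turn/row [-0.    -0.     0.001]
[0.001, 0.0016, 0.0339]
[0.001, 0.0016, 0.0339]
```

View pics/w10.png

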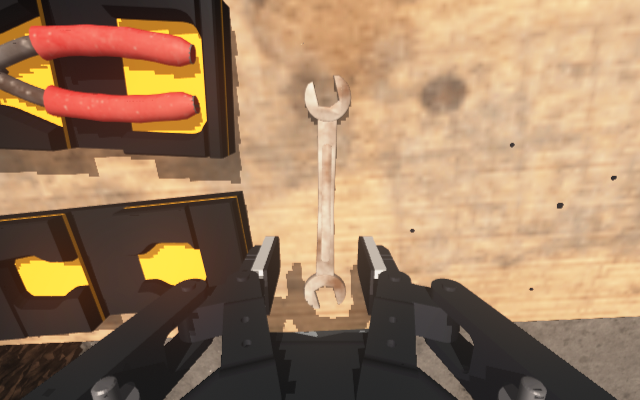

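Long spanner from (328,75) to (325,309), shank centred at (327,190).

```bash
python3 - <<'E'
from h import *
C=np.load('w10c.npz');q=ray(C['K'],C['R'],C['t'],[(328,75),(325,309),(327,160),(326,240)],.005)[:,:2]
T,r=tool();print(np.linalg.norm(q[0]-q[1]),((q-T[:2])@r.as_matrix()[:2,:2]).round(4))
E
```

```text
0.187295467183298 [[ 0.0971  0.0052]
 [-0.0902  0.0042]
 [ 0.0392  0.0049]
 [-0.025   0.0046]]
```

Centre at +3.5 mm x, +4.5 mm y in tool axes.

```bash
python3 -m inch '[[[0.0035,0.0045,0.03],[0,0,0],0.5],[[0,0,0.027],[0,0,0],0.5],[[0,0,0.008],[0,0,0],0.5],[[0,0,0.002],[0,0,0],0.5],[[0,0,0],[0,0,0],0.5]]'
python3 -m inch '[[[0,0,0],[0,0,0],0],[[0,0,0],[0,0,0],0],[[0,0,0],[0,0,0],0],[[0,0,0],[0,0,0],0],[[0,0,0],[0,0,0],0],[[0,0,0],[0,0,0],0],[[0,0,0],[0,0,0],0]]'
```

```text
time: 17.65
tool_pos: [0.4484, -0.0217, 0.0291]
tool_rot: [0.0, 1.0, -0.027, 0.001]
contact_force: [0.1, -0.1, -0.4]
gripper_width: 0.497
grasp_force: 0.0
time: 18.35
tool_pos: [0.4488, -0.0222, 0.0299]
tool_rot: [0.0, 1.0, -0.028, 0.001]
contact_force: [-1.6, 0.7, 5.5]
gripper_width: 0.123
grasp_force: 58.7
```

```bash
python3 -m inch '[[[0,0,-0.015],[0,0,0],0],[[0,0,-0.03],[0,0,0],0],[[0,0,-0.04],[0,0,0],0],[[0,0,0],[0,0,0],0]]'
python3 - <<'E'
from h import *
p,d=manip.grab_frame('wrist');cv2.imwrite('pics/w11.png',p[:,:,::-1])
goto([.3995,.3797,.115],5.3)
E
```

```text
time: 18.75
tool_pos: [0.4515, -0.0229, 0.1194]
tool_rot: [0.001, 1.0, -0.028, 0.006]
contact_force: [0.6, -0.0, 0.1]
gripper_width: 0.116
grasp_force: 58.8
at [ 0.4499 -0.0226  0.1167] yaw -93.17 d world [-0.0504  0.4023 -0.0017] rows 12 turn/row [ 0.001 -0.    -0.143]
[-0.006, -0.0332, 0.0001]
[-0.0012, -0.0338, 0.0001]
[0.0036, -0.0336, 0.0001]
[0.0083, -0.0327, 0.0001]
[0.0129, -0.0312, 0.0001]
[0.0173, -0.029, 0.0001]
[0.0212, -0.0263, 0.0002]
[0.0248, -0.023, 0.0002]
[0.0278, -0.0192, 0.0002]
[0.0302, -0.0151, 0.0002]
[0.0321, -0.0106, 0.0002]
[0.0333, -0.0059, 0.0001]
```

View pics/w11.png

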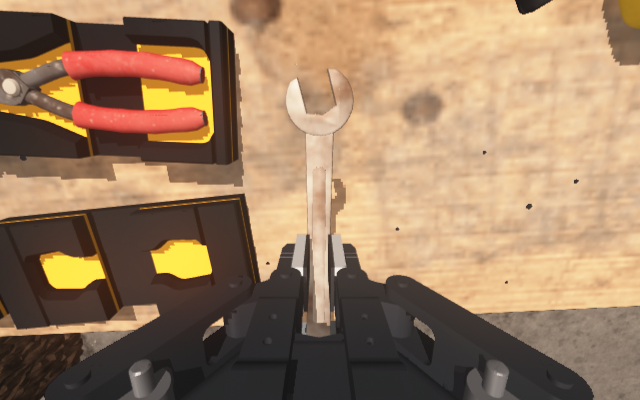

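The spanner is held straight, head end at (319,66). That uses up my pictures; the rest goes by numbers.

```bash
python3 - <<'E'
from h import *
K,Rm,t=cam('wrist');T,r=tool()
q=ray(K,Rm,t,[(319,67),(319,150)],T[2]-.024)[:,:2]
print(((q-T[:2])@r.as_matrix()[:2,:2]).round(4))
E
python3 -m inch '[[[-0.006,-0.033,0],[0,0,-0.143],0],[[-0.001,-0.034,0],[0,0,-0.143],0],[[0.0035,-0.0335,0],[0,0,-0.143],0],[[0.0085,-0.0325,0],[0,0,-0.143],0],[[0.013,-0.031,0],[0,0,-0.143],0],[[0.0175,-0.029,0],[0,0,-0.143],0],[[0.021,-0.0265,0],[0,0,-0.143],0],[[0.025,-0.023,0],[0,0,-0.143],0]]' >/dev/null
python3 -m inch '[[[0.028,-0.019,0],[0,0,-0.143],0],[[0.03,-0.015,0],[0,0,-0.143],0],[[0.032,-0.0105,0],[0,0,-0.143],0],[[0.0335,-0.006,0],[0,0,-0.143],0],[[0,0,0],[0,0,0],0],[[0,0,0],[0,0,0],0]]'
python3 - <<'E'
from h import *
goto([.3995,.3797,.047],5.3)
E
```

```text
[[ 0.0929 -0.001 ]
 [ 0.055  -0.001 ]]
time: 20.2
tool_pos: [0.3974, 0.3799, 0.1115]
tool_rot: [-0.0, 0.674, 0.738, -0.002]
contact_force: [0.0, -0.1, -1.0]
gripper_width: 0.115
grasp_force: 58.7
at [0.3974 0.3799 0.1115] yaw 5.19 d world [ 0.0021 -0.0002 -0.0645] rows 2 turn/row [-0.001  0.001 -0.001]
[-0.0002, 0.0011, 0.0322]
[-0.0002, 0.0011, 0.0322]
```

```bash
python3 -m inch '[[[0,0.002,0.01],[0,0,0],0],[[0,0,0.02],[0,0,0],0],[[0,0,0.016],[0,0,0],0],[[0,0,0.008],[0,0,0],0],[[0,0,0.006],[0,0,0],0],[[0,0,0],[0,0,0],0],[[0,0,0],[0,0,0],0]]'
```

```text
time: 20.9
tool_pos: [0.4009, 0.3805, 0.0538]
tool_rot: [0.0, 0.675, 0.738, 0.0]
contact_force: [0.5, 0.7, -1.3]
gripper_width: 0.115
grasp_force: 58.7
```

```bash
python3 -m inch '[[[0,0,0.003],[0,0,0],0],[[0,0,0],[0,0,0],0]]'
```

```text
time: 21.1
tool_pos: [0.4007, 0.3805, 0.0506]
tool_rot: [0.0, 0.675, 0.738, 0.0]
contact_force: [0.1, -0.7, -0.9]
gripper_width: 0.118
grasp_force: 58.7
```

Free descent; go to z ≈ 0.0475, release (part opening), and lift.

```bash
python3 -m inch '[[[0,-0.001,0.002],[0,0,0],0],[[0,0,0.0015],[0,0,0],0],[[0,0,0],[0,0,0],0]]'
python3 -m inch '[[[0,0,0],[0,0,0],0.7],[[0,0,0],[0,0,0],0.7],[[0,0,0],[0,0,0],0.7],[[0,0,0],[0,0,0],0.7],[[0,0,-0.03],[0,0,0],0.7],[[0,0,-0.045],[0,0,0],0.7],[[-0.03,0,-0.04],[0,0,0],0.7],[[-0.03,0,-0.03],[0,0,0],0.7]]'
python3 - <<'E'
from h import *
p,d=manip.grab_frame('wrist');cv2.imwrite('pics/w12.png',p[:,:,::-1])
K,Rm,t=cam('wrist')
print([(np.round(r['point'],4).tolist(),round(r['score'],2)) for r in manip.look_for('wrist','long_spanner_mid')])
# heights along the cut-out's axis from the depth image
f=np.radians(95.3)
for s in np.arange(-.08,.081,.02):
    q=Rm@np.array([.3995+s*np.cos(f),.3797+s*np.sin(f),.024])+t;u=K@q;u,v=(u[:2]/u[2]).round().astype(int)
    if 0<=v<400 and d[v,u]>0:
        P=Rm.T@(np.linalg.inv(K)@[u,v,1]*d[v,u]-t);print(s.round(2),P.round(4),p[v,u])
goto([.4558,-.3563,.10],-73.5)
E
```

```text
time: 21.4
tool_pos: [0.3997, 0.3805, 0.0479]
tool_rot: [-0.0, 0.675, 0.738, -0.0]
contact_force: [-1.4, -2.1, 5.6]
gripper_width: 0.116
grasp_force: 62.5
time: 22.2
tool_pos: [0.4055, 0.3206, 0.1949]
tool_rot: [0.001, 0.674, 0.739, 0.002]
contact_force: [0.2, 0.4, 0.4]
gripper_width: 0.702
grasp_force: 0.0
[([0.396, 0.3907, 0.0237], 0.79)]
-0.08 [0.4068 0.2997 0.0239] [255 241  80]
-0.06 [0.405  0.321  0.0292] [238 217 190]
-0.04 [0.4034 0.3409 0.0294] [210 173 145]
-0.02 [0.4018 0.36   0.0282] [231 207 182]
0.0 [0.3992 0.3794 0.0293] [230 203 176]
0.02 [0.3975 0.399  0.0292] [229 197 169]
0.04 [0.3959 0.4188 0.029 ] [244 229 205]
0.06 [0.3942 0.4385 0.0292] [237 214 186]
0.08 [0.3924 0.4597 0.0231] [255 247  92]
at [0.4077 0.32   0.1977] yaw 5.02 d world [ 0.0481 -0.6763 -0.0977] rows 14 turn/row [ 0.    -0.001  0.098]
[-0.0484, -0.0009, 0.0068]
[-0.0483, 0.0039, 0.0068]
[-0.0477, 0.0086, 0.0069]
[-0.0466, 0.0132, 0.0069]
[-0.0451, 0.0177, 0.0069]
[-0.0431, 0.022, 0.0069]
[-0.0408, 0.0261, 0.007]
[-0.038, 0.03, 0.007]
[-0.0349, 0.0336, 0.007]
[-0.0315, 0.0368, 0.007]
[-0.0277, 0.0397, 0.007]
[-0.0237, 0.0422, 0.007]
[-0.0194, 0.0444, 0.007]
[-0.015, 0.046, 0.007]
```

The long spanner's top reads 6 mm above its floor along its whole length, so it is seated. Short spanner next.

```bash
python3 -m inch '[[[-0.0485,-0.001,0.007],[0,0,0.098],0.6],[[-0.0485,0.004,0.007],[0,0,0.098],0.6],[[-0.0475,0.0085,0.007],[0,0,0.098],0.6],[[-0.0465,0.013,0.007],[0,0,0.098],0.6],[[-0.045,0.0175,0.007],[0,0,0.098],0.6],[[-0.043,0.022,0.007],[0,0,0.098],0.6],[[-0.041,0.026,0.007],[0,0,0.098],0.6],[[-0.038,0.03,0.007],[0,0,0.098],0.6]]' >/dev/null
python3 -m inch '[[[-0.035,0.0335,0.007],[0,0,0.098],0.6],[[-0.0315,0.037,0.007],[0,0,0.098],0.6],[[-0.0275,0.0395,0.007],[0,0,0.098],0.6],[[-0.0235,0.042,0.007],[0,0,0.098],0.6],[[-0.0195,0.0445,0.007],[0,0,0.098],0.6],[[-0.015,0.046,0.007],[0,0,0.098],0.6],[[0,0,0],[0,0,0],0.6],[[0,0,0],[0,0,0],0.6]]'
cat > short.py <<'E'
from h import *
p,d=manip.grab_frame('wrist');cv2.imwrite('pics/w13.png',p[:,:,::-1]);p=p[:,:,::-1].copy()
K,Rm,t=cam('wrist');T,r=tool();np.savez('w13c.npz',K=K,R=Rm,t=t)
def proj(P): q=K@(Rm@np.array(P)+t);return tuple((q[:2]/q[2]).round().astype(int).tolist())
a=np.array([np.cos(np.radians(16.6)),np.sin(np.radians(16.6))]);c=np.array([.4558,-.3563])
A,B=proj([*(c+.066*a),.004]),proj([*(c-.066*a),.004]);print(A,B)
m=np.full(p.shape[:2],cv2.GC_BGD,np.uint8)
cv2.line(m,A,B,cv2.GC_PR_BGD,56);cv2.line(m,A,B,cv2.GC_PR_FGD,14)
cv2.grabCut(p,m,None,np.zeros((1,65)),np.zeros((1,65)),6,cv2.GC_INIT_WITH_MASK)
f=((m==1)|(m==3)).astype(np.uint8);k,l,st,_=cv2.connectedComponentsWithStats(f);f=l==1+st[1:,4].argmax()
v,u=np.nonzero(f);q=ray(K,Rm,t,np.c_[u,v],.004)
c,ang,size=pca(q);print(c,ang,size);h=cv2.minAreaRect((q[:,:2]*1000).astype(np.float32));print(np.round(h[0],1),np.round(h[1],1),h[2])
print([(np.round(x['point'],4).tolist(),round(x['score'],2)) for x in manip.look_for('wrist','short_spanner_mid')])
print('shank mid in tool axes',((c-T[:2])@r.as_matrix()[:2,:2]).round(4),'yaw',yaw(r),T)
E
python3 short.py
```

```text
time: 23.9
tool_pos: [0.4525, -0.3553, 0.092]
tool_rot: [-0.001, 0.99, 0.143, -0.001]
contact_force: [0.2, -0.5, -0.4]
gripper_width: 0.599
grasp_force: 0.0
(324, 119) (324, 284)
[ 0.4553 -0.3566] 15.1 [0.135 0.026]
[ 455.7 -357.3] [137.2  27.8] 16.601850509643555
[([0.4621, -0.3601, 0.006], 0.86)]
shank mid in tool axes [0.0019 0.0028] yaw -73.44529233224733 [ 0.45268284 -0.35444651  0.0923989 ]
```

```bash
python3 -m inch '[[[0.002,0.0025,0.03],[0,0,0],0.6],[[0,0,0.024],[0,0,0],0.6],[[0,0,0.0085],[0,0,0],0.6],[[0,0,0.001],[0,0,0],0.6],[[0,0,0],[0,0,0],0.6]]'
python3 -m inch '[[[0,0,0],[0,0,0],0],[[0,0,0],[0,0,0],0],[[0,0,0],[0,0,0],0],[[0,0,0],[0,0,0],0],[[0,0,0],[0,0,0],0],[[0,0,0],[0,0,0],0],[[0,0,0],[0,0,0],0]]'
python3 -m inch '[[[0,0,-0.015],[0,0,0],0],[[0,0,-0.03],[0,0,0],0],[[0,0,-0.04],[0,0,0],0],[[0,0,0],[0,0,0],0],[[0,0,0],[0,0,0],0]]'
python3 - <<'E'
from h import *
p,d=manip.grab_frame('wrist');cv2.imwrite('pics/w14.png',p[:,:,::-1])
K,Rm,t=cam('wrist');T,r=tool()
# depth points of held spanner: height near TCP z-.024
v,u=np.nonzero(d>0);P=(np.c_[u,v,np.ones(len(u))]@np.linalg.inv(K).T*d[v,u][:,None]-t)@Rm
Q=(P-T)@r.as_matrix()
s=(abs(Q[:,2]-.022)<.012)&(abs(Q[:,1])<.02)&(Q[:,0]>.015)&(Q[:,0]<.12);Q=Q[s]
print(len(Q),'max x',np.percentile(Q[:,0],[90,99,99.8]).round(4),'y mid',np.median(Q[:,1]).round(4),'z fit',np.polyfit(Q[:,0],Q[:,2],1).round(4))
goto([.4095,.1442,.115],2.7)
E
```

```text
time: 24.5
tool_pos: [0.4563, -0.3568, 0.0312]
tool_rot: [0.0, 0.99, 0.144, 0.0]
contact_force: [-0.2, -0.1, 0.3]
gripper_width: 0.602
grasp_force: 0.0
time: 25.2
tool_pos: [0.4559, -0.3574, 0.0307]
tool_rot: [0.0, 0.99, 0.144, 0.0]
contact_force: [-1.2, 0.1, 3.4]
gripper_width: -0.004
grasp_force: 1.6
time: 25.7
tool_pos: [0.4565, -0.3579, 0.1176]
tool_rot: [0.002, 0.99, 0.144, 0.001]
contact_force: [0.3, 0.0, -1.2]
gripper_width: 0.001
grasp_force: 0.0Traceback (most recent call last):
  File "<stdin>", line 8, in <module>
    return _quantile_unchecked(
        a, q, axis, out, overwrite_input, method, keepdims, weights)
    return _ureduce(a,
                    func=_quantile_ureduce_func,
    ...<5 lines>...
                    overwrite_input=overwrite_input,
                    method=method)
    r = func(a, **kwargs)
    result = _quantile(arr,
                       quantiles=q,
    ...<2 lines>...
                       out=out,
                       weights=wgt)
    slices_having_nans = np.isnan(arr[-1, ...])
                                  ~~~^^^^^^^^^
IndexError: index -1 is out of bounds for axis 0 with size 0
```

The fingers closed on nothing: z 0.031 was too high for a 6 mm tool. Reopen, look again and grip lower.

```bash
python3 -m inch '[[[0,0,0.02],[0,0,0],0.6],[[0,0,0.005],[0,0,0],0.6],[[0,0,0],[0,0,0],0.6],[[0,0,0],[0,0,0],0.6],[[0,0,0],[0,0,0],0.6]]'; python3 short.py
```

```text
time: 26.25
tool_pos: [0.4559, -0.3574, 0.0907]
tool_rot: [0.0, 0.99, 0.144, 0.0]
contact_force: [0.2, 0.0, 0.7]
gripper_width: 0.6
grasp_force: 0.0
(318, 123) (319, 288)
[ 0.4551 -0.3561] 15.2 [0.135 0.024]
[ 455.3 -357. ] [137.3  24.8] 16.363561630249023
[([0.4647, -0.3589, 0.0018], 0.7)]
shank mid in tool axes [-0.0005 -0.0016] yaw -73.45321666625982 [ 0.45603278 -0.35745869  0.09094262]
```

```bash
python3 -m inch '[[[0,-0.001,0.03],[0,0,0],0.6],[[0,0,0.024],[0,0,0],0.6],[[0,0,0.0085],[0,0,0],0.4],[[0,0,0.001],[0,0,0],0.4],[[0,0,0],[0,0,0],0.4],[[0,0,0],[0,0,0],0.4],[[0,0,0],[0,0,0],0.4]]'
```

```text
time: 27.05
tool_pos: [0.4562, -0.3569, 0.0283]
tool_rot: [0.001, 0.99, 0.144, 0.001]
contact_force: [-0.5, 1.0, 0.0]
gripper_width: 0.399
grasp_force: 0.0
```

```bash
python3 -m inch '[[[0,0,0.0015],[0,0,0],0],[[0,0,0],[0,0,0],0],[[0,0,0],[0,0,0],0],[[0,0,0],[0,0,0],0],[[0,0,0],[0,0,0],0],[[0,0,0],[0,0,0],0],[[0,0,0],[0,0,0],0]]'
```

```text
time: 27.75
tool_pos: [0.4558, -0.3566, 0.026]
tool_rot: [0.0, 0.99, 0.144, 0.0]
contact_force: [-1.1, 1.0, 4.9]
gripper_width: 0.106
grasp_force: 59.0
```

Gripped (12 mm). Lift and check.

```bash
python3 -m inch '[[[0,0,-0.015],[0,0,0],0],[[0,0,-0.03],[0,0,0],0],[[0,0,-0.045],[0,0,0],0],[[0,0,0],[0,0,0],0],[[0,0,0],[0,0,0],0]]'
python3 - <<'E'
from h import *
p,d=manip.grab_frame('wrist');cv2.imwrite('pics/w14.png',p[:,:,::-1])
K,Rm,t=cam('wrist');T,r=tool()
v,u=np.nonzero(d>0);P=(np.c_[u,v,np.ones(len(u))]@np.linalg.inv(K).T*d[v,u][:,None]-t)@Rm
Q=(P-T)@r.as_matrix()
s=(abs(Q[:,2]-.02)<.018)&(abs(Q[:,1])<.02)&(Q[:,0]>.015)&(Q[:,0]<.12);Q=Q[s]
print(len(Q),'max x',np.percentile(Q[:,0],[90,99,99.8]).round(4),'y mid',np.median(Q[:,1]).round(4),'z fit',np.polyfit(Q[:,0],Q[:,2],1).round(4))
goto([.4095,.1442,.115],2.7)
E
```

```text
time: 28.25
tool_pos: [0.456, -0.3567, 0.1171]
tool_rot: [0.001, 0.99, 0.144, 0.001]
contact_force: [-0.6, -0.1, -2.3]
gripper_width: 0.102
grasp_force: 58.9
2411 max x [0.0612 0.0666 0.0679] y mid -0.001 z fit [-0.0094  0.0207]
at [ 0.4551 -0.3558  0.1152] yaw -73.46 d world [-4.56e-02  5.00e-01 -2.00e-04] rows 11 turn/row [-0.    -0.    -0.121]
[0.009, -0.0448, 0.0]
[0.0143, -0.0433, 0.0]
[0.0194, -0.0413, 0.0]
[0.0243, -0.0387, 0.0]
[0.0287, -0.0355, 0.0]
[0.0328, -0.0317, 0.0]
[0.0364, -0.0276, 0.0]
[0.0394, -0.023, 0.0]
[0.0419, -0.018, 0.0]
[0.0438, -0.0129, 0.0]
[0.045, -0.0075, 0.0]
```

Held level and centred (end at 68 mm). Carry.

```bash
python3 -m inch '[[[0.009,-0.045,0],[0,0,-0.121],0],[[0.0145,-0.0435,0],[0,0,-0.121],0],[[0.0195,-0.0415,0],[0,0,-0.121],0],[[0.0245,-0.0385,0],[0,0,-0.121],0],[[0.0285,-0.0355,0],[0,0,-0.121],0],[[0.033,-0.0315,0],[0,0,-0.121],0],[[0.0365,-0.0275,0],[0,0,-0.121],0],[[0.0395,-0.023,0],[0,0,-0.121],0]]' >/dev/null
python3 -m inch '[[[0.042,-0.018,0],[0,0,-0.121],0],[[0.044,-0.013,0],[0,0,-0.121],0],[[0.045,-0.0075,0],[0,0,-0.121],0],[[0,0,0],[0,0,0],0],[[0,0,0],[0,0,0],0],[[0,0,0],[0,0,0],0]]'
python3 - <<'E'
from h import *
goto([.4095,.1442,.0445],2.7)
E
```

```text
time: 29.7
tool_pos: [0.409, 0.144, 0.114]
tool_rot: [-0.001, 0.69, 0.724, -0.001]
contact_force: [-0.6, -0.5, -1.5]
gripper_width: 0.103
grasp_force: 59.0
at [0.409 0.144 0.114] yaw 2.74 d world [ 0.0005  0.0002 -0.0695] rows 2 turn/row [-0.001  0.     0.   ]
[0.0001, 0.0003, 0.0347]
[0.0001, 0.0003, 0.0347]
```

```bash
python3 -m inch '[[[0,0,0.03],[0,0,0],0],[[0,0,0.02],[0,0,0],0],[[0,0,0.01],[0,0,0],0],[[0,0,0.004],[0,0,0],0],[[0,0,0.0025],[0,0,0],0],[[0,0,0],[0,0,0],0],[[0,0,0],[0,0,0],0]]'
```

```text
time: 30.4
tool_pos: [0.4107, 0.1447, 0.0498]
tool_rot: [0.001, 0.69, 0.724, 0.001]
contact_force: [-0.5, 0.1, -2.2]
gripper_width: 0.108
grasp_force: 59.0
```

```bash
python3 -m inch '[[[0,0,0.003],[0,0,0],0],[[0,0,0.002],[0,0,0],0],[[0,0,0],[0,0,0],0]]'
python3 -m inch '[[[0,0,0],[0,0,0],0.7],[[0,0,0],[0,0,0],0.7],[[0,0,0],[0,0,0],0.7],[[0,0,0],[0,0,0],0.7],[[0,0,-0.03],[0,0,0],0.7],[[0,0,-0.045],[0,0,0],0.7],[[0,0,-0.045],[0,0,0],0.7],[[0,0,-0.045],[0,0,0],0.7]]'
python3 -m inch '[[[0.04,-0.025,-0.01],[0,0,0],0.7],[[0.04,0,-0.01],[0,0,0],0.7],[[0,0,0],[0,0,0],0.7],[[0,0,0],[0,0,0],0.7],[[0,0,0],[0,0,0],0.7]]'
cat > chk.py <<'E'
from h import *
p,d=manip.grab_frame('wrist');cv2.imwrite('pics/w15.png',p[:,:,::-1])
K,Rm,t=cam('wrist')
hsv=cv2.cvtColor(p,cv2.COLOR_RGB2HSV)
yel=cv2.inRange(hsv,(20,130,120),(35,255,255))>0
v,u=np.nonzero(d>0);P=(np.c_[u,v,np.ones(len(u))]@np.linalg.inv(K).T*d[v,u][:,None]-t)@Rm
Y=yel[v,u];S=hsv[v,u,1];V=hsv[v,u,2]
for k,(c,a,L,th) in {'L':((.3995,.3797),95.3,.196,.006),'S':((.4095,.1442),92.7,.147,.006),'P':((.5485,.143),84.2,.19,.014),'D':((.5445,.375),86.5,.182,.022)}.items():
    e=np.array([np.cos(np.radians(a)),np.sin(np.radians(a))]);q=(P[:,:2]-c)@np.c_[e,[e[1],-e[0]]]
    fl=Y&(abs(q[:,0])<L/2)&(abs(q[:,1])<.03);z0=np.median(P[fl,2])
    rows=[]
    for s in np.arange(-.08,.081,.02):
        m=(abs(q[:,0]-s)<.005)&(abs(q[:,1])<.028)&~Y&(V>85) if k in'LS' else (abs(q[:,0]-s)<.005)&(abs(q[:,1])<.004)
        if m.sum()>5: rows.append((int(round(s*1000)),round(float(np.percentile(P[m,2],50)-z0)*1000,1),round(float(np.median(q[m,1]))*1000,1)))
    print(k,'floor',z0.round(4),rows)
    if k in 'LS':
        m=(abs(q[:,0])<L/2)&(abs(q[:,1])<.024)&~Y&(V>85);print('  extent along',np.percentile(q[m,0],[1,99]).round(4))
for n in ['long_spanner_mid','short_spanner_mid','pliers_mid','driver_mid']:
    print(n,[(np.round(r['point'],4).tolist(),round(r['score'],2)) for r in manip.look_for('wrist',n)])
E
python3 chk.py
```

```text
time: 30.7
tool_pos: [0.4102, 0.1448, 0.044]
tool_rot: [0.0, 0.69, 0.724, 0.0]
contact_force: [-0.1, -0.3, -0.1]
gripper_width: 0.104
grasp_force: 59.1
time: 31.5
tool_pos: [0.4094, 0.1447, 0.2104]
tool_rot: [-0.0, 0.69, 0.724, -0.0]
contact_force: [0.8, 1.0, -0.3]
gripper_width: 0.698
grasp_force: 0.0
time: 32.0
tool_pos: [0.3808, 0.2228, 0.228]
tool_rot: [-0.0, 0.69, 0.724, -0.001]
contact_force: [-0.3, -0.5, 0.5]
gripper_width: 0.701
grasp_force: 0.0
L floor 0.0179 [(-80, 5.5, 7.2), (-60, 5.6, 0.4), (-40, 5.0, 1.2), (-20, 5.5, 0.1), (0, 5.8, 0.4), (20, 5.5, 0.7)]
  extent along [-0.0965  0.0236]
S floor 0.0178 [(-60, 5.2, 3.2), (-40, 5.2, -0.1), (-20, -0.5, 0.8), (0, 5.8, 0.4), (20, 5.8, 1.0), (40, 3.8, 0.8), (60, 2.1, 3.1), (80, 6.7, 4.6)]
  extent along [-0.0687  0.0699]
P floor 0.0178 [(-60, -0.1, 2.8), (-40, -5.0, 0.9), (-20, -7.9, 1.7), (0, -7.5, 1.1), (20, 0.4, 2.4), (40, 12.9, -0.6), (60, 9.5, 0.6), (80, 8.9, -1.4)]
D floor 0.018 [(-80, 21.1, -0.2), (-60, 22.2, -0.4), (-40, 22.0, -0.7), (-20, 19.5, -1.0), (0, 18.1, -0.2), (20, 8.1, -0.2), (40, -0.3, -0.7)]
long_spanner_mid [([0.5368, 0.3514, 0.0256], 0.64), ([0.4012, 0.34, 0.027], 0.59)]
short_spanner_mid [([0.4107, 0.1456, 0.0246], 0.91)]
pliers_mid [([0.5544, 0.1564, 0.028], 0.56)]
driver_mid [([0.5343, 0.336, 0.0369], 0.96)]
```

Seen from above, the tops of all four tools stand at their own thickness over the floor (spanners 5.5, pliers 13, driver 22 mm), and the tools are centred. Handing in.

```bash
python3 -c "
from plant import manip
print(manip.job_done())"
```

```text
the job is handed in; nothing more can be done
None
```

All four tools lie flat and released in their own inserts, measured seated from the final wrist depth image, and the job was handed in at about 32 s; no verdict came back.

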